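# Tip a bench meter onto its feet and seat it in its locating corner

## Robot

A 7-joint arm with a two-finger parallel gripper is mounted at the origin on the work surface. World frame = base frame: x ahead of the robot, y to its left, z up, the work surface at z = 0. Lengths are in m, angles in rad, forces in N, time in s.
With the tool pointing down it reaches from about 0.425 to 0.925 m from the base axis. Payload 6.8 kg.
Tool frame: the origin (TCP) lies on the front face of the gripper's body, between the roots of the fingers; the fingertips stand 73 mm ahead of it and the grasp point (between the pads) lies 54 mm ahead of it; z points along the fingers, y is the line along which they close (so a half turn about z gives the same grasp; the last joint's range is limited). The gripper opens to 85 mm and grips with 20 to 120 N. Pads are 22 mm wide; open, the fingers measure 114 mm over their backs; the gripper's body (76 mm by 85 mm) begins 54 mm behind the grasp point. The pads swing forward as they close: fully open they stand 13 mm farther back than shut.
Start: joints at [1.122, 0.477, 0.022, 1.555, -0.011, 1.109, -0.083], TCP at [0.226, -0.636, 0.304] pointing down, gripper open.
Joint ranges: [-2.96, 2.96], [-0.34, 2.1], [-1.41, 1.46], [0.24, 2.44], [-1.37, 4.51], [0.17, 1.92], [-2.96, 2.96]. Speed limits (rad/s): [2.39, 2.39, 3.14, 3.14, 3.14, 3.14, 3.14].

## Interface

Orientations are given as a unit quaternion [w, x, y, z].
In Python, from station import bot, optics gives the robot as it stands.
- The arm moves only by the tool drive_tool, never from a script. Its argument "deltas" is a list of rows, each an object with "gripper": the closure in counts, from 0 (fully open) to 255 (shut); "offset": the shift along the tool's x, y, z in units of 1000 mm (1.0 is 1000 mm), a list of three; "angular": the turn, a rotation vector about the tool's x, y, z in units of 45 degrees (1.0 is 45 degrees), a list of three. In form: [{"gripper": gripper, "offset": [dx, dy, dz], "angular": [rx, ry, rz]}, ...]. A call has 1 to 5 rows; each row is the pose to reach, as a shift and turn from the pose commanded when the call began, along the tool's axes at that moment; what a row does not reach only later rows make up. A row lasts 1/10 s, in which the tool goes at most 50 mm and 8.59 degrees, less where a joint would pass 70% of its speed; a pose out of reach is approached as far as the arm can. A call with a number of a shift or a turn outside -1 to 1 is refused whole. A call with a gripper value outside its range is refused whole. The fingers move at their own pace and stop on an object; "grip_force" is the grip in N (left out, the last holds). Time passes only in rows, so rows that repeat a pose let the fingers close. It gives the time, the measured TCP pose, the force, the opening and the grip force at its end, in the units of the state.
- bot.get_obs(): the state, without advancing time (a new reading comes with each control period).
- optics.read_camera(name): name is "scene" or "top" or "wrist"; returns the picture (420x560x3 uint8, blue, green, red); there is no depth.
- optics.camera_model(name): a dict with "fx", "fy", "cx", "cy" (pixels), "cam_to_world" (4x4, takes a point from camera to world coordinates). Camera axes: x right, y up, looking along -z (the intrinsics and any distortion apply to the point x, -y, -z); pixel columns grow to the right and rows downward; lengths in m; the calibration is good to about 2 mm. A picture is of the moment at which its call begins: read the wrist's pose just before it. camera_model takes no time and is no camera call; for the wrist camera it gives the pose at the moment of the call.
- bot.hand_in(): hands the job in; it is judged then, once.
The state is a dict: "t": time; "q": joint angles; "joint_vel": joint speeds; "joint_torque": joint torques, N m; "eef_pos": TCP position; "tool_rot": TCP orientation; "contact_force": force on the tool from outside, world axes, zero at the start; "torque": the same for the moment, N m; "gripper_width": opening from 0.0 (shut) to 1.0 (fully open); "grasp_force": force on a finger pad.
Only numpy, scipy, OpenCV 4.12 (cv2) and the standard library are available. Lean on these libraries where they do the work, as an engineer would, in place of code of your own. Each camera call takes 0.05 s, during which the arm holds its last target. There are 200 camera calls.

## Task

The bench meter has been stood on its front so that the sockets in its back could be reached. Push it high on its panel side so that it topples onto its rubber feet towards the aluminium locating corner on the bench, landing clear of it, then slide it until its back is pressed flush against the long rail, and after that along the rail until its side is pressed flush against the short cheek too. At each of the two stops keep up a steady push of about 10 N against the stop for half a second, but never let the robot bear on the meter, or the meter on the corner, with as much as 25 N; leave the meter flush in the corner and do not disturb the beaker and bottles.

Things in the scene. Friction and masses are not known exactly. Their poses are not given: they have to be found in the camera images.
- meter: Bench meter, off-white box 170 x 92 x 160 mm, 0.6-0.95 kg, evenly weighted, standing on its front face, 160 high. Origin: centre of the front face (on the bench at start). Axes: x along the width (sides at +-85); y out of the panel side (blue panel, keys; face at +46; underside at -46, four rubber feet 6 mm high); z front to back (socket face at 160). On its feet: y up, origin 52 above the bench.
- rear_a (a point): Point on the meter's back face at its x = -85 side (which goes to the short cheek), 10 mm from the underside: meter frame (-85, -36, 160) mm. 16 mm above the bench once on its feet. Bench friction is 0.5 to 0.7: standing, the meter slides instead of tipping if pushed below about 100 mm; on its feet it takes 3 to 7 N to slide.
- rear_b (a point): The same at the other side of the back face, away from the cheek: meter frame (85, -36, 160) mm. At the start the feet side faces the rail, within 0.15 rad of square. Tipped about its lower foot-side edge, the meter lands with its back 20 to 85 mm short of the rail and 20 mm or more clear of the cheek.
- dock: Locating corner of aluminium bar fixed to the bench: long rail and short cheek, 6 mm thick, 30 high, rigid. Origin: inside corner at bench level. x along the rail away from the cheek (rail face y = 0, x 0 to 240), y along the cheek away from the rail (cheek face x = 0, y 0 to 120), z up. The seated meter fills x 0 to 170, y 0 to 160, its back on the rail, its x = -85 side on the cheek.
- beaker: Glass beaker, 74 mm across, 95 mm high, on the bench outside the rail; bystander. Origin: centre of its underside.
- reagent: Amber reagent jar, 64 mm across, 125 mm high, on the bench outside the rail; bystander. Origin: centre of its underside.
- sample: White sample bottle, 60 mm across, 160 mm high, on the bench on the far side from the robot; bystander. Origin: centre of its underside.
Mind the look-alikes: they are no part of the job. Of the things that look like the meter, take the one that is farthest to the robot's right at the start.

How it is judged:
By the outcome, as a careful person would: the job done as asked, in the order asked, and still so for the second after the job is handed in, with the robot touching nothing.
It also fails if it takes over 72 s, if anything falls off the work surface, if the arm or the gripper's body presses on something with over 40 N, if the wrist force passes 120 N, or if a joint passes its speed limit or range.

## Working session

There is one attempt and no reset: what is moved stays moved. The work goes in short steps, Python scripts to look and compute and a tool call to move; the robot and the scene stay as the last step left them, time stands still between calls to the robot, and variables do not carry over. Pictures are saved under pics/ and viewed, at most 10 in all, crops included, and the job is handed in when it is done.

Besides the shell and the picture viewer there is one more tool, called by a JSON object that holds its "op" and its "data". drive_tool: Moves the arm, as the interface text tells. Its arguments: {"type":"object","properties":{"deltas":{"type":"array"},"grip_force":{"type":"number"}},"required":["deltas"]}

```bash
mkdir -p pics; ls
python3 - <<'E'
from station import bot, optics
import cv2,numpy as np
np.set_printoptions(precision=4,suppress=True)
o=bot.get_obs();print({k:np.round(v,3) for k,v in o.items()})
for n in("scene","top"):
    m=optics.camera_model(n);print(n,{k:np.round(v,4) for k,v in m.items()})
    cv2.imwrite(f"pics/{n}0.png",optics.read_camera(n))
E
```

```text
pics
{'t': np.float64(0.0), 'q': array([ 1.122,  0.478,  0.022,  1.556, -0.012,  1.109, -0.083]), 'joint_vel': array([ 0.001,  0.001,  0.001,  0.   , -0.   ,  0.   , -0.001]), 'joint_torque': array([ -0.001, -59.644,   1.607, -28.119,   0.012,   0.009,   0.   ]), 'eef_pos': array([ 0.225, -0.636,  0.303]), 'tool_rot': array([-0.001,  0.986,  0.17 , -0.   ]), 'contact_force': array([ 1.215, -1.02 , -0.114]), 'torque': array([-0.048,  0.013,  0.026]), 'grasp_force': np.float64(0.0), 'gripper_width': np.float64(1.001)}
scene {'fx': np.float64(463.4175), 'fy': np.float64(463.4175), 'cx': np.float64(286.097), 'cy': np.float64(206.9641), 'cam_to_world': array([[ 0.8873,  0.4412, -0.1342,  0.3037],
       [-0.4611,  0.8492, -0.2573, -0.2598],
       [ 0.0005,  0.2902,  0.957 ,  1.2584],
       [ 0.    ,  0.    ,  0.    ,  1.    ]])}
top {'fx': np.float64(410.6244), 'fy': np.float64(410.6244), 'cx': np.float64(280.8626), 'cy': np.float64(211.1324), 'cam_to_world': array([[ 0.0093,  0.9982, -0.0586,  0.4271],
       [-1.    ,  0.0093,  0.0001,  0.0794],
       [ 0.0006,  0.0586,  0.9983,  1.2034],
       [ 0.    ,  0.    ,  0.    ,  1.    ]])}
```

View pics/scene0.png

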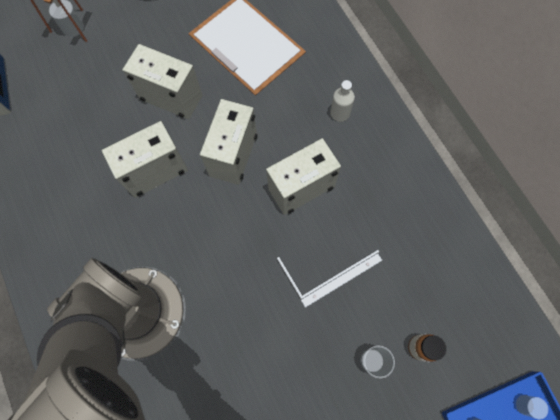

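View pics/top0.png

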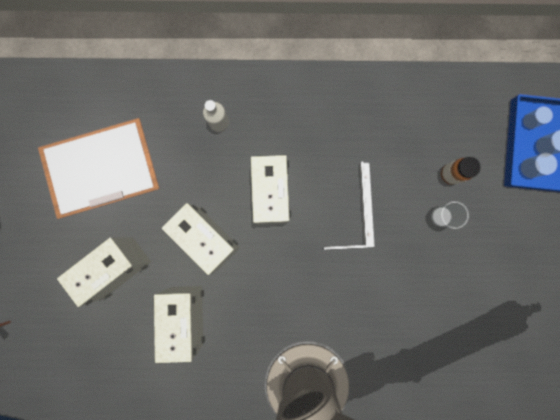

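The scene view shows four meters, the dock and the bystanders. In the top view (up is world +x, left is +y) the target is the rightmost meter, its top face at px (252–288, 155–223). The rail runs (367,163)–(370,246) and the cheek goes to (325,248). A look-alike has a corner near (233,243).

```bash
cat > h.py <<'E'
from station import bot, optics
import cv2,numpy as np
from scipy.spatial.transform import Rotation as R
np.set_printoptions(precision=4,suppress=True)
def ray(n,uv,z):
    m=optics.camera_model(n);T=m["cam_to_world"];uv=np.atleast_2d(uv).astype(float)
    d=np.c_[(uv[:,0]-m["cx"])/m["fx"],-(uv[:,1]-m["cy"])/m["fy"],-np.ones(len(uv))]@T[:3,:3].T
    o=T[:3,3];return o+d*((z-o[2])/d[:,2])[:,None]
def rects(n,im,lo=150,amin=150,z=.16):
    g=im.min(2);m=(g>lo).astype(np.uint8)
    m=cv2.morphologyEx(m,cv2.MORPH_CLOSE,np.ones((3,3)))
    for c in cv2.findContours(m,cv2.RETR_EXTERNAL,cv2.CHAIN_APPROX_NONE)[0]:
        if cv2.contourArea(c)<amin: continue
        b=cv2.boxPoints(cv2.minAreaRect(c)); P=ray(n,b,z)[:,:2]
        e=P[[1,2]]-P[[0,1]];L=np.linalg.norm(e,axis=1);a=e[L.argmax()];
        print("px",b.mean(0),"c",P.mean(0),"size",np.sort(L),"yaw of long",np.degrees(np.arctan2(a[1],a[0])))
        print(P)
def state():
    o=bot.get_obs();q=o["tool_rot"];return o,R.from_quat(np.r_[q[1:],q[0]])
def to(p,rpy_axes):
    """shift and turn to a world TCP position and rotation (columns x,y,z)"""
    o,r=state();print("off",r.inv().apply(np.array(p)-o["eef_pos"]),"ang(45deg)",(r.inv()*R.from_matrix(rpy_axes)).as_rotvec()/(np.pi/4))
def axes(yaw,tilt):
    """tool x horizontal along yaw, z down; tilt>0 swings the fingertips forward along tool x"""
    r=R.from_euler("z",yaw)*R.from_euler("x",np.pi)
    return (r*R.from_euler("y",tilt)).as_matrix()
E
python3 - <<'E'
from h import *
im=cv2.imread("pics/top0.png"); rects("top",im,z=.16)
print("dock");g=im.min(2)[150:260,310:390]
for lo in(150,190):
    m=((g>lo)*255).astype(np.uint8);print(lo,m.sum()/255)
    for c in cv2.findContours(m,cv2.RETR_EXTERNAL,cv2.CHAIN_APPROX_NONE)[0]:
        if len(c)<10: continue
        c=c.reshape(-1,2)+[310,150]
        ex=c[[c[:,0].argmin(),c[:,1].argmin(),(c[:,0]+c[:,1]).argmax(),(c[:,0]-c[:,1]).argmax()]];print(ex,ray("top",ex,.03)[:,:2])
print(axes(np.pi/2,.5))
cv2.imwrite("pics/dock.png",cv2.resize(im[140:260,240:400],None,fx=5,fy=5,interpolation=cv2.INTER_CUBIC))
E
```

```text
px [302.7269 359.1521] c [0.1194 0.0213] size [0.0616 0.1752] yaw of long -80.74991430845692
[[ 0.1356  0.1129]
 [ 0.1638 -0.0601]
 [ 0.103  -0.0699]
 [ 0.075   0.1025]]
px [172. 328.] c [0.1932 0.3491] size [0.0905 0.1677] yaw of long -178.72329911664235
[[0.2766 0.3965]
 [0.2775 0.3059]
 [0.1098 0.3022]
 [0.1089 0.3919]]
px [ 93.7614 271.7986] c [0.3309 0.5498] size [0.0913 0.1697] yaw of long -51.36079727314904
[[0.3132 0.6449]
 [0.4191 0.5123]
 [0.3482 0.4548]
 [0.2431 0.5871]]
px [442. 216.] c [ 0.4798 -0.3307] size [0.0408 0.0408] yaw of long -89.46389844033786
[[ 0.5    -0.3106]
 [ 0.5004 -0.3514]
 [ 0.4596 -0.3508]
 [ 0.4593 -0.3101]]
px [197.  238.5] c [0.4171 0.2914] size [0.0911 0.1678] yaw of long -134.16902537295925
[[0.4426 0.3832]
 [0.5082 0.32  ]
 [0.3912 0.1996]
 [0.3265 0.2629]]
px [363.3125 213.2332] c [ 0.4857 -0.1308] size [0.1141 0.246 ] yaw of long -23.116917132693164
[[ 0.3947 -0.0302]
 [ 0.6209 -0.1268]
 [ 0.5762 -0.2318]
 [ 0.3511 -0.1342]]
px [546. 164.] c [ 0.6158 -0.5992] size [0.0462 0.0466] yaw of long 178.29237645135672
[[ 0.6388 -0.5768]
 [ 0.6393 -0.
[... 465 characters left out ...]
615 -0.5775]
 [ 0.7619 -0.6163]
 [ 0.7278 -0.6153]
 [ 0.7274 -0.5766]]
px [213.5 110.5] c [0.7471 0.2557] size [0.0491 0.0551] yaw of long -178.99306091397168
[[0.7744 0.2808]
 [0.7749 0.2317]
 [0.7198 0.2307]
 [0.7193 0.2797]]
dock
150 838.0
[[324 248]
 [362 161]
 [373 246]
 [369 164]] [[ 0.392  -0.0445]
 [ 0.643  -0.1533]
 [ 0.399  -0.1841]
 [ 0.6345 -0.1734]]
190 682.0
[[331 247]
 [331 247]
 [347 247]
 [347 247]] [[ 0.395  -0.0644]
 [ 0.395  -0.0644]
 [ 0.3954 -0.11  ]
 [ 0.3954 -0.11  ]]
[[350 247]
 [362 162]
 [372 246]
 [368 164]] [[ 0.3955 -0.1185]
 [ 0.6401 -0.1533]
 [ 0.3989 -0.1812]
 [ 0.6344 -0.1705]]
[[ 0.      1.      0.    ]
 [ 0.8776 -0.      0.4794]
 [ 0.4794  0.     -0.8776]]
```

View pics/dock.png

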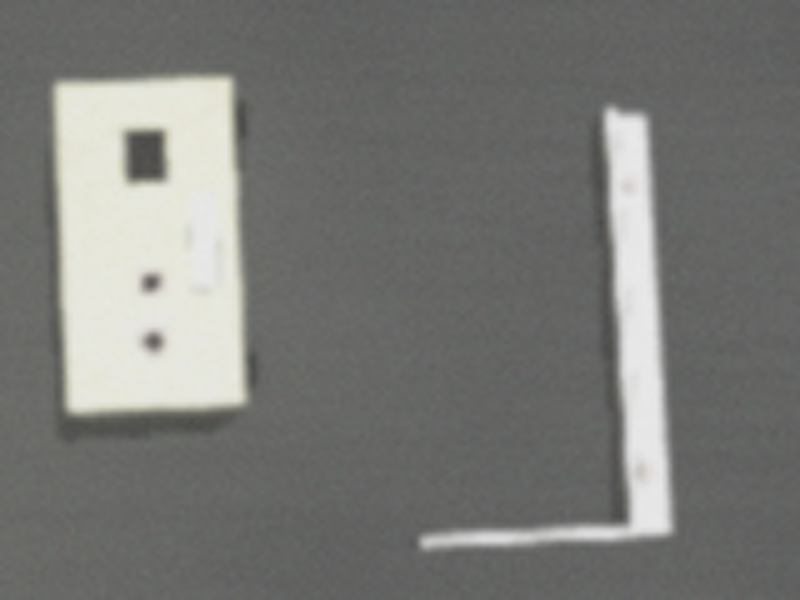

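The target meter is measured as 92.8 × 170 mm (true 92 × 170) with yaw +2.85°. The rail yaw is about 2.7° and the rail face is at y ≈ −0.16, so the meter should land about 64 mm short. Next I plan the approach: fingers open, a line along the meter's width, tool leaning back 30°.

```bash
cat >> h.py <<'E'
def chain(wps,dp=3):
    o,r=state();p=o["eef_pos"]
    for w,yaw,tilt in wps:
        t=R.from_matrix(axes(yaw,tilt));f=np.round(r.inv().apply(np.array(w)-p),dp);a=np.round((r.inv()*t).as_rotvec()/(np.pi/4),3)
        print("off",f.tolist(),"ang",a.tolist(),"|d| mm",round(1000*np.linalg.norm(f)),"deg",round(45*np.linalg.norm(a),1))
        p=p+r.apply(f);r=r*R.from_rotvec(a*np.pi/4)
E
python3 - <<'E'
from h import *
o,r=state();print(o["t"],r.as_matrix())
D=.047
print("rail",ray("top",[[361,161],[365.6,245]],0)[:,:2],"cheek",ray("top",[[324,248],[365.6,245]],.0)[:,:2])
Y=np.pi/2+D;T=-np.radians(30)
chain([([.37,-.44,.31],.75,0),([.48,-.24,.31],1.2,0),([.54,0,.31],Y,0),([.54,.23,.31],Y,T),([.5415,.210,.192],Y,T)])
print(axes(Y,T))
E
```

```text
0.1 [[ 0.9425  0.3343 -0.0006]
 [ 0.3343 -0.9425  0.0015]
 [-0.0001 -0.0016 -1.    ]]
rail [[ 0.6485 -0.1563]
 [ 0.401  -0.1692]] cheek [[ 0.3911 -0.0476]
 [ 0.401  -0.1692]]
off [0.202, -0.136, -0.007] ang [-0.002, -0.0, -0.521] |d| mm 244 deg 23.4
off [0.217, -0.072, 0.0] ang [0.0, -0.0, -0.573] |d| mm 229 deg 25.8
off [0.245, -0.031, 0.0] ang [0.0, -0.0, -0.532] |d| mm 247 deg 23.9
off [0.23, 0.011, 0.0] ang [0.0, -0.667, 0.0] |d| mm 230 deg 30.0
off [0.042, 0.0, 0.113] ang [0.0, 0.0, -0.0] |d| mm 121 deg 0.0
[[-0.0407  0.9989  0.0235]
 [ 0.8651  0.047  -0.4994]
 [-0.5     0.     -0.866 ]]
```

{"op": "drive_tool", "data": {"deltas": [{"gripper": 0,"offset": [0.202,-0.136,-0.007],"angular": [0,0,-0.52]},{"gripper": 0,"offset": [0.202,-0.136,-0.007],"angular": [0,0,-0.52]},{"gripper": 0,"offset": [0.202,-0.136,-0.007],"angular": [0,0,-0.52]},{"gripper": 0,"offset": [0.202,-0.136,-0.007],"angular": [0,0,-0.52]},{"gripper": 0,"offset": [0.202,-0.136,-0.007],"angular": [0,0,-0.52]}]}}

```text
t: 0.6
eef_pos: [0.3718, -0.438, 0.3107]
tool_rot: [-0.0, 0.93, 0.367, 0.0]
contact_force: [0.9, 0.2, 0.5]
gripper_width: 1.003
grasp_force: 0.0
```

{"op": "drive_tool", "data": {"deltas": [{"gripper": 0,"offset": [0.217,-0.072,0],"angular": [0,0,-0.573]},{"gripper": 0,"offset": [0.217,-0.072,0],"angular": [0,0,-0.573]},{"gripper": 0,"offset": [0.217,-0.072,0],"angular": [0,0,-0.573]},{"gripper": 0,"offset": [0.217,-0.072,0],"angular": [0,0,-0.573]},{"gripper": 0,"offset": [0.217,-0.072,0],"angular": [0,0,-0.573]}]}}

```text
t: 1.1
eef_pos: [0.482, -0.2356, 0.3109]
tool_rot: [-0.0, 0.824, 0.566, 0.001]
contact_force: [0.2, -0.1, 0.5]
gripper_width: 0.997
grasp_force: 0.0
```

{"op": "drive_tool", "data": {"deltas": [{"gripper": 0,"offset": [0.245,-0.031,0],"angular": [0,0,-0.532]},{"gripper": 0,"offset": [0.245,-0.031,0],"angular": [0,0,-0.532]},{"gripper": 0,"offset": [0.245,-0.031,0],"angular": [0,0,-0.532]},{"gripper": 0,"offset": [0.245,-0.031,0],"angular": [0,0,-0.532]},{"gripper": 0,"offset": [0.245,-0.031,0],"angular": [0,0,-0.532]}]}}

```text
t: 1.6
eef_pos: [0.5404, 0.0017, 0.3108]
tool_rot: [-0.0, 0.69, 0.723, -0.0]
contact_force: [1.2, 0.5, 0.3]
gripper_width: 0.998
grasp_force: 0.0
```

{"op": "drive_tool", "data": {"deltas": [{"gripper": 0,"offset": [0.23,0.011,0],"angular": [0,-0.667,0]},{"gripper": 0,"offset": [0.23,0.011,0],"angular": [0,-0.667,0]},{"gripper": 0,"offset": [0.23,0.011,0],"angular": [0,-0.667,0]},{"gripper": 0,"offset": [0.23,0.011,0],"angular": [0,-0.667,0]},{"gripper": 0,"offset": [0.23,0.011,0],"angular": [0,-0.667,0]}]}}

```text
t: 2.1
eef_pos: [0.5385, 0.2363, 0.3093]
tool_rot: [0.187, 0.664, 0.702, -0.179]
contact_force: [0.6, 0.3, 0.0]
gripper_width: 1.003
grasp_force: 0.0
```

Run:
```python
from h import *
Y=np.pi/2+.047;T=-np.radians(30)
chain([([.5415,.215,.192],Y,T)])
```

```text
off [0.04, 0.002, 0.112] ang [0.002, 0.001, 0.01] |d| mm 119 deg 0.5
```

{"op": "drive_tool", "data": {"deltas": [{"gripper": 0,"offset": [0.04,0.002,0.112],"angular": [0,0,0.01]},{"gripper": 0,"offset": [0.04,0.002,0.112],"angular": [0,0,0.01]},{"gripper": 0,"offset": [0.04,0.002,0.112],"angular": [0,0,0.01]},{"gripper": 0,"offset": [0.04,0.002,0.112],"angular": [0,0,0.01]}]}}

```text
t: 2.5
eef_pos: [0.5429, 0.2067, 0.1914]
tool_rot: [0.187, 0.669, 0.696, -0.181]
contact_force: [0.6, -1.1, 0.5]
gripper_width: 1.001
grasp_force: 0.0
```

{"op": "drive_tool", "data": {"deltas": [{"gripper": 0,"offset": [-0.007,0,0.004],"angular": [0,0,0]},{"gripper": 0,"offset": [-0.014,0,0.008],"angular": [0,0,0]},{"gripper": 0,"offset": [-0.021,0,0.012],"angular": [0,0,0]},{"gripper": 0,"offset": [-0.028,0,0.016],"angular": [0,0,0]},{"gripper": 0,"offset": [-0.035,0,0.02],"angular": [0,0,0]}]}}

```text
t: 3.0
eef_pos: [0.5459, 0.168, 0.1953]
tool_rot: [0.188, 0.67, 0.696, -0.177]
contact_force: [0.1, 1.8, 2.7]
gripper_width: 0.999
grasp_force: 1.4
```

{"op": "drive_tool", "data": {"deltas": [{"gripper": 0,"offset": [-0.007,0,0.004],"angular": [0,0,0]},{"gripper": 0,"offset": [-0.014,0,0.008],"angular": [0,0,0]},{"gripper": 0,"offset": [-0.021,0,0.012],"angular": [0,0,0]},{"gripper": 0,"offset": [-0.028,0,0.016],"angular": [0,0,0]},{"gripper": 0,"offset": [-0.035,0,0.02],"angular": [0,0,0]}]}}

```text
t: 3.5
eef_pos: [0.5468, 0.1267, 0.194]
tool_rot: [0.188, 0.67, 0.696, -0.179]
contact_force: [0.4, -0.4, 0.3]
gripper_width: 1.002
grasp_force: 0.1
```

Run:
```python
from h import *
im=optics.read_camera("top");cv2.imwrite("pics/top1.png",im[100:310,140:420])
print(bot.get_obs()["eef_pos"])
```

```text
[0.5469 0.125  0.194 ]
```

View pics/top1.png

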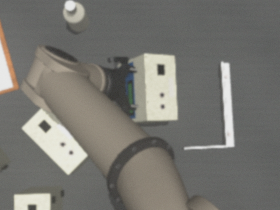

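The top view shows the meter leaning. Its socket face is at crop px (135–178, 55–122), about 12 px towards the rail, with the gripper behind it and near-zero force, so it is close to balance. I push a little further.

{"op": "drive_tool", "data": {"deltas": [{"gripper": 0,"offset": [-0.007,0,0.004],"angular": [0,0,0]},{"gripper": 0,"offset": [-0.014,0,0.008],"angular": [0,0,0]},{"gripper": 0,"offset": [-0.021,0,0.012],"angular": [0,0,0]},{"gripper": 0,"offset": [-0.021,0,0.012],"angular": [0,0,0]},{"gripper": 0,"offset": [-0.021,0,0.012],"angular": [0,0,0]}]}}

```text
t: 4.05
eef_pos: [0.548, 0.1037, 0.1944]
tool_rot: [0.188, 0.67, 0.696, -0.178]
contact_force: [-0.1, 0.7, 0.4]
gripper_width: 0.996
grasp_force: 0.0
```

{"op": "drive_tool", "data": {"deltas": [{"gripper": 0,"offset": [0.04,0,-0.023],"angular": [0,0,0]},{"gripper": 0,"offset": [0.07,0,-0.04],"angular": [0,0,0]},{"gripper": 0,"offset": [0.07,0,-0.04],"angular": [0,0,0]},{"gripper": 0,"offset": [0.07,0,-0.04],"angular": [0,0,0]}]}}

```text
t: 4.45
eef_pos: [0.5445, 0.1858, 0.1939]
tool_rot: [0.188, 0.669, 0.697, -0.178]
contact_force: [-0.3, -0.1, 0.3]
gripper_width: 0.999
grasp_force: 0.0
```

Run:
```python
from h import *
im=optics.read_camera("top");c=im[100:310,140:460];cv2.imwrite("pics/top2.png",cv2.resize(c,None,fx=2,fy=2))
rects("top",im,z=.098)
print(bot.get_obs()["eef_pos"])
```

```text
px [281.5 374. ] c [0.0621 0.0737] size [0.0424 0.0424] yaw of long -133.90996303838895
[[0.0618 0.104 ]
 [0.0918 0.0739]
 [0.0624 0.0433]
 [0.0325 0.0734]]
px [310.25 345.75] c [ 0.1361 -0.0019] size [0.0408 0.1395] yaw of long -45.04212681704843
[[ 0.101   0.0621]
 [ 0.1996 -0.0366]
 [ 0.1711 -0.0658]
 [ 0.0728  0.0329]]
px [172.0757 327.6623] c [0.1802 0.365 ] size [0.0979 0.1799] yaw of long -177.67037958025318
[[0.2687 0.4178]
 [0.2714 0.3199]
 [0.0916 0.3126]
 [0.089  0.4095]]
px [ 93.7286 271.7472] c [0.3253 0.5778] size [0.0973 0.18  ] yaw of long -51.41918364819102
[[0.3067 0.6788]
 [0.419  0.5381]
 [0.3434 0.4769]
 [0.232  0.6174]]
px [188.5 247. ] c [0.3935 0.3264] size [0.0321 0.1774] yaw of long -134.03321307628508
[[0.4435 0.4013]
 [0.4666 0.379 ]
 [0.3433 0.2515]
 [0.3206 0.2738]]
px [441.75 216.25] c [ 0.4823 -0.3544] size [0.0444 0.0453] yaw of long -135.20080947671732
[[ 0.4826 -0.3227]
 [ 0.514  -0.3542]
 [ 0.4819 -0.3861]
 [ 0.4506 -0.3546]]
px [363.3378 213.1744] c [ 0.4894 -0.1433] size [0.1209 0.2609] yaw of long -23.116926818699664
[[ 0.3927 -0.0368]
 [ 0.6327
[... 366 characters left out ...]
 [ 0.6021 -0.6144]]
px [ 97.6415 168.2453] c [0.6044 0.5773] size [0.1909 0.2633] yaw of long -73.1931597772628
[[0.6571 0.7323]
 [0.7332 0.4803]
 [0.551  0.4233]
 [0.4763 0.6732]]
px [543.65 114.45] c [ 0.7637 -0.637 ] size [0.0395 0.0399] yaw of long -163.3091180492521
[[ 0.7763 -0.6126]
 [ 0.7892 -0.6499]
 [ 0.751  -0.6614]
 [ 0.7381 -0.6241]]
px [213.5 110.5] c [0.7661 0.2662] size [0.0521 0.0584] yaw of long -178.99306091397168
[[0.795  0.2928]
 [0.7955 0.2407]
 [0.7371 0.2397]
 [0.7367 0.2916]]
px [381.0781  48.8024] c [ 0.9436 -0.1932] size [0.0452 0.0642] yaw of long -101.8947984650782
[[ 0.9281 -0.1571]
 [ 0.9723 -0.1665]
 [ 0.9591 -0.2293]
 [ 0.9149 -0.2198]]
[0.5447 0.1842 0.1939]
```

View pics/top2.png

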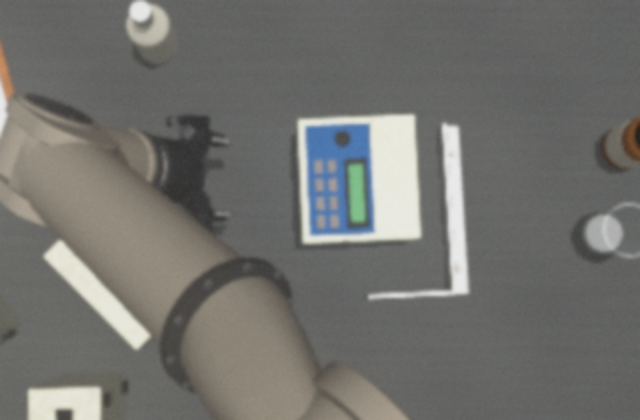

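The meter is on its feet at crop px (298–420, 115–243). It is clear of the rail by about 56 mm, yaw about 2.6°, and its size of 161 × 170 checks. Next I go down behind its front face.

Run:
```python
from h import *
Y=np.pi/2+.047;T=-np.radians(30)
chain([([.546,.150,.080],Y,T),([.548,.100,.080],Y,T)])
```

```text
off [0.027, -0.001, 0.116] ang [-0.0, 0.001, -0.01] |d| mm 119 deg 0.5
off [-0.043, 0.0, 0.025] ang [-0.0, 0.0, -0.0] |d| mm 50 deg 0.0
```

{"op": "drive_tool", "data": {"deltas": [{"gripper": 0,"offset": [0.027,-0.001,0.116],"angular": [0,0,-0.01]},{"gripper": 0,"offset": [0.027,-0.001,0.116],"angular": [0,0,-0.01]},{"gripper": 0,"offset": [0.027,-0.001,0.116],"angular": [0,0,-0.01]},{"gripper": 0,"offset": [0.027,-0.001,0.116],"angular": [0,0,-0.01]}]}}

```text
t: 4.9
eef_pos: [0.5445, 0.1469, 0.0781]
tool_rot: [0.187, 0.667, 0.698, -0.182]
contact_force: [0.1, -0.7, -0.5]
gripper_width: 0.999
grasp_force: 0.0
```

{"op": "drive_tool", "data": {"deltas": [{"gripper": 0,"offset": [-0.017,0,0.01],"angular": [0,0,0]},{"gripper": 0,"offset": [-0.035,0,0.02],"angular": [0,0,0]},{"gripper": 0,"offset": [-0.043,0,0.025],"angular": [0,0,0]},{"gripper": 0,"offset": [-0.052,0,0.03],"angular": [0,0,0]},{"gripper": 0,"offset": [-0.061,0,0.035],"angular": [0,0,0]}]}}

```text
t: 5.4
eef_pos: [0.5498, 0.0811, 0.0816]
tool_rot: [0.187, 0.667, 0.699, -0.176]
contact_force: [-0.6, 5.3, 2.2]
gripper_width: 0.999
grasp_force: 2.8
```

{"op": "drive_tool", "data": {"deltas": [{"gripper": 0,"offset": [-0.0052,0,0.003],"angular": [0,0,0]},{"gripper": 0,"offset": [-0.0104,0,0.006],"angular": [0,0,0]},{"gripper": 0,"offset": [-0.0156,0,0.009],"angular": [0,0,0]},{"gripper": 0,"offset": [-0.0208,0,0.012],"angular": [0,0,0]},{"gripper": 0,"offset": [-0.025,0,0.0145],"angular": [0,0,0]}]}}

```text
t: 5.9
eef_pos: [0.551, 0.0523, 0.0812]
tool_rot: [0.187, 0.667, 0.699, -0.177]
contact_force: [-1.0, 6.7, 5.1]
gripper_width: 1.002
grasp_force: 2.9
```

Run:
```python
from h import *
im=optics.read_camera("top");c=im[140:260,270:430];cv2.imwrite("pics/top3.png",cv2.resize(c,None,fx=5,fy=5,interpolation=cv2.INTER_CUBIC))
o=bot.get_obs();print(o["eef_pos"],o["contact_force"])
```

```text
[0.551  0.0511 0.0811] [0.8957 3.7611 2.8286]
```

View pics/top3.png

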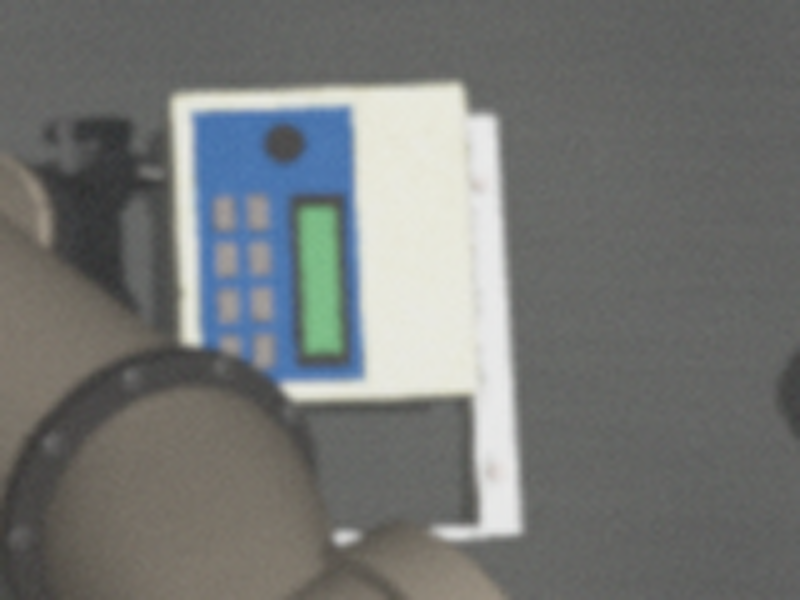

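The meter is square to the rail within about 1.5°. Its back top edge is at crop px x ≈ 464–475, which leaves about 11–16 mm to the rail, and the push is about 4–6 N. I approach gently.

{"op": "drive_tool", "data": {"deltas": [{"gripper": 0,"offset": [-0.0017,0,0.001],"angular": [0,0,0]},{"gripper": 0,"offset": [-0.0035,0,0.002],"angular": [0,0,0]},{"gripper": 0,"offset": [-0.0052,0,0.003],"angular": [0,0,0]},{"gripper": 0,"offset": [-0.0069,0,0.004],"angular": [0,0,0]},{"gripper": 0,"offset": [-0.0087,0,0.005],"angular": [0,0,0]}]}}

```text
t: 6.45
eef_pos: [0.5513, 0.0438, 0.081]
tool_rot: [0.187, 0.667, 0.7, -0.176]
contact_force: [-2.6, 13.2, 7.8]
gripper_width: 0.999
grasp_force: 6.5
```

{"op": "drive_tool", "data": {"deltas": [{"gripper": 0,"offset": [-0.0017,0,0.001],"angular": [0,0,0]},{"gripper": 0,"offset": [-0.0017,0,0.001],"angular": [0,0,0]}]}}

```text
t: 6.65
eef_pos: [0.5512, 0.0436, 0.0811]
tool_rot: [0.186, 0.667, 0.7, -0.175]
contact_force: [-2.7, 13.4, 7.7]
gripper_width: 1.002
grasp_force: 6.8
```

{"op": "drive_tool", "data": {"deltas": [{"gripper": 0,"offset": [-0.001,0,-0.0004],"angular": [0,0,0]},{"gripper": 0,"offset": [-0.001,0,-0.0004],"angular": [0,0,0]},{"gripper": 0,"offset": [-0.001,0,-0.0004],"angular": [0,0,0]},{"gripper": 0,"offset": [-0.001,0,-0.0004],"angular": [0,0,0]},{"gripper": 0,"offset": [-0.001,0,-0.0004],"angular": [0,0,0]}]}}

```text
t: 7.15
eef_pos: [0.5507, 0.0433, 0.0812]
tool_rot: [0.185, 0.666, 0.701, -0.175]
contact_force: [-3.5, 13.3, 4.3]
gripper_width: 1.003
grasp_force: 6.8
```

Run:
```python
from h import *
im=optics.read_camera("top");c=im[140:260,270:430];cv2.imwrite("pics/top4.png",cv2.resize(c,None,fx=5,fy=5,interpolation=cv2.INTER_CUBIC))
o=bot.get_obs();print(o["eef_pos"],o["contact_force"],o["torque"])
```

```text
[0.5507 0.0432 0.0812] [-4.0813 14.202   4.6123] [ 2.4248  0.5017 -0.2011]
```

View pics/top4.png

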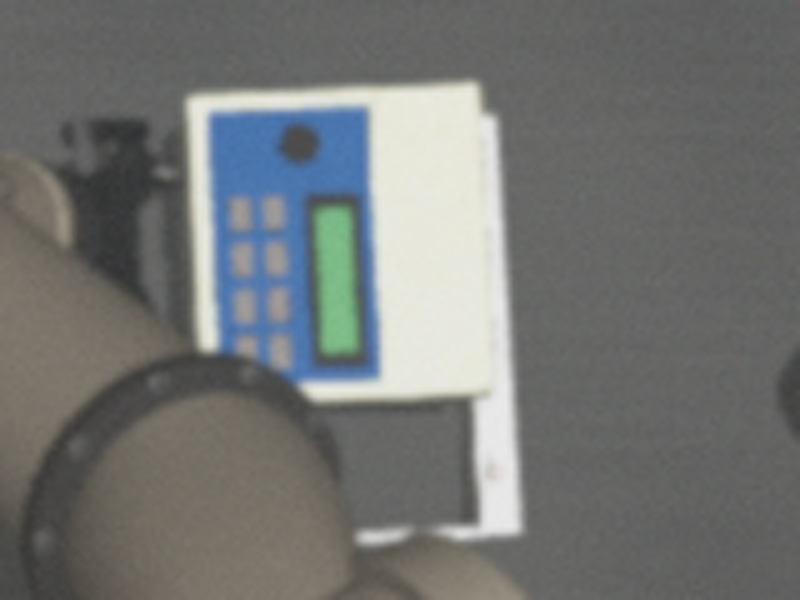

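The view shows the back over the rail: the meter's right edge runs (481,85)→(492,395) and the rail's outer edge (497,115)→(521,530). The meter looks about 1° short of parallel, with rear_a slightly off. I check this with line fits and work out the yaw trim.

```bash
cat >> h.py <<'E'
def edges(im,z=.098):
    g=im.astype(int);bright=g.min(2)>115;yel=bright&(g[:,:,2]-g[:,:,0]>10)
    def fit(mask,rows,fn,lo,hi,zz,ax=1):
        pts=[]
        for k in rows:
            c=np.flatnonzero(mask[k,lo:hi] if ax else mask[lo:hi,k])
            if len(c): v=fn(c)+lo;pts.append((v,k) if ax else (k,v))
        P=ray("top",pts,zz)[:,:2];vx,vy,x0,y0=cv2.fitLine(P.astype(np.float32),cv2.DIST_HUBER,0,.01,.01).ravel()
        return (np.degrees(np.arctan2(vy,vx))+90)%180-90,x0,y0
    print("meter back edge",fit(yel,range(163,214),np.max,320,385,z))
    print("rail outer",fit(bright,range(168,240),np.max,350,390,.03))
    print("meter +x side",fit(yel,range(312,360),np.min,140,200,z,0))
E
python3 - <<'E'
from h import *
im=cv2.imread("pics/top0.png");g=im.astype(int);print("meter px",im[170,258],"rail px",im[210,368],im[170,365])
im=cv2.imread("pics/top4.png");im=cv2.resize(im,(160,120),interpolation=cv2.INTER_AREA);f=np.zeros((420,560,3),np.uint8);f[140:260,270:430]=im
edges(f)
o,r=state();d=r.inv().apply([0,0,.035])/(np.pi/4);print(d,o["contact_force"])
E
```

```text
meter px [212 227 228] rail px [230 231 231] [230 230 230]
meter back edge (np.float32(-0.57907104), np.float32(0.56154454), np.float32(-0.1469354))
rail outer (np.float32(3.2510529), np.float32(0.52053225), np.float32(-0.18156011))
meter +x side (np.float32(-87.66271), np.float32(0.6387804), np.float32(-0.060445897))
[-0.022   0.0001 -0.0388] [-4.0813 14.202   4.6123]
```

{"op": "drive_tool", "data": {"deltas": [{"gripper": 0,"offset": [0,0,0],"angular": [-0.01,0,-0.018]},{"gripper": 0,"offset": [0,0,0],"angular": [-0.022,0,-0.038]},{"gripper": 0,"offset": [0,0,0],"angular": [-0.022,0,-0.038]}]}}

```text
t: 7.5
eef_pos: [0.5492, 0.0436, 0.081]
tool_rot: [0.188, 0.654, 0.712, -0.173]
contact_force: [-7.1, 16.3, 7.7]
gripper_width: 0.998
grasp_force: 8.1
```

Run:
```python
from h import *
edges(optics.read_camera("top"))
o,r=state();x=r.as_matrix()[:,0];print("yaw",np.arctan2(x[1],x[0])-np.pi/2,o["eef_pos"],o["contact_force"],o["torque"])
```

```text
meter back edge (np.float32(0.73687744), np.float32(0.5640015), np.float32(-0.14775199))
rail outer (np.float32(3.3508453), np.float32(0.5205319), np.float32(-0.18152))
meter +x side (np.float32(-86.30699), np.float32(0.6394703), np.float32(-0.07539498))
yaw 0.08363356086113494 [0.5493 0.0435 0.081 ] [-7.8861 16.7982  7.2741] [ 2.4665  1.5844 -1.5162]
```

{"op": "drive_tool", "data": {"deltas": [{"gripper": 0,"offset": [0.0,-0.0015,-0.001],"angular": [0,0,0]},{"gripper": 0,"offset": [0.0,-0.0015,-0.001],"angular": [0,0,0]},{"gripper": 0,"offset": [0.0,-0.0015,-0.001],"angular": [0,0,0]}]}}

```text
t: 7.85
eef_pos: [0.5489, 0.0436, 0.0815]
tool_rot: [0.188, 0.655, 0.712, -0.172]
contact_force: [-2.3, 13.4, -1.0]
gripper_width: 1.001
grasp_force: 6.8
```

{"op": "drive_tool", "data": {"deltas": [{"gripper": 0,"offset": [0,0,0],"angular": [0,0,0]},{"gripper": 0,"offset": [0,0,0],"angular": [0,0,0]},{"gripper": 0,"offset": [0,0,0],"angular": [0,0,0]},{"gripper": 0,"offset": [0,0,0],"angular": [0,0,0]},{"gripper": 0,"offset": [0,0,0],"angular": [0,0,0]}]}}

```text
t: 8.35
eef_pos: [0.5489, 0.0436, 0.0814]
tool_rot: [0.188, 0.655, 0.712, -0.172]
contact_force: [-2.4, 12.8, -0.9]
gripper_width: 1.001
grasp_force: 6.8
```

The rail stop has been held at about 13 N on the wrist, with the meter square to the rail (3.69° against 3.35°, within fit noise). Now I retreat and swing round to the far (+x) side.

Run:
```python
from h import *
T=-np.radians(30);Y=.0836+np.pi/2
chain([([.547,.08,.083],Y,T),([.555,.13,.22],1.15,T),([.64,.09,.26],.6,T),([.75,-.02,.26],.057,T),([.735,-.066,.16],.057,T),([.735,-.066,.082],.057,T)])
```

```text
off [0.031, 0.001, -0.019] ang [0.002, -0.011, -0.001] |d| mm 36 deg 0.5
off [-0.026, 0.012, -0.144] ang [0.321, 0.0, 0.556] |d| mm 147 deg 28.9
off [-0.021, 0.094, -0.033] ang [0.35, 0.0, 0.607] |d| mm 102 deg 31.5
off [0.025, 0.153, -0.015] ang [0.346, 0.0, 0.598] |d| mm 156 deg 31.1
off [0.034, 0.046, 0.096] ang [-0.0, 0.0, 0.0] |d| mm 112 deg 0.0
off [0.039, -0.0, 0.067] ang [-0.0, 0.0, 0.0] |d| mm 78 deg 0.0
```

{"op": "drive_tool", "data": {"deltas": [{"gripper": 0,"offset": [0.031,0.001,-0.019],"angular": [0,-0.011,0]},{"gripper": 0,"offset": [0.031,0.001,-0.019],"angular": [0,-0.011,0]}]}}

```text
t: 8.55
eef_pos: [0.5471, 0.0798, 0.0829]
tool_rot: [0.193, 0.653, 0.711, -0.176]
contact_force: [-0.0, 0.9, -0.6]
gripper_width: 1.004
grasp_force: 0.0
```

{"op": "drive_tool", "data": {"deltas": [{"gripper": 0,"offset": [-0.026,0.012,-0.144],"angular": [0.321,0,0.556]},{"gripper": 0,"offset": [-0.026,0.012,-0.144],"angular": [0.321,0,0.556]},{"gripper": 0,"offset": [-0.026,0.012,-0.144],"angular": [0.321,0,0.556]},{"gripper": 0,"offset": [-0.026,0.012,-0.144],"angular": [0.321,0,0.556]}]}}

```text
t: 8.95
eef_pos: [0.5581, 0.1293, 0.2262]
tool_rot: [0.144, 0.813, 0.522, -0.214]
contact_force: [-0.3, 0.5, -0.6]
gripper_width: 1.007
grasp_force: 0.0
```

{"op": "drive_tool", "data": {"deltas": [{"gripper": 0,"offset": [-0.021,0.094,-0.033],"angular": [0.35,0,0.607]},{"gripper": 0,"offset": [-0.021,0.094,-0.033],"angular": [0.35,0,0.607]},{"gripper": 0,"offset": [-0.021,0.094,-0.033],"angular": [0.35,0,0.607]},{"gripper": 0,"offset": [-0.021,0.094,-0.033],"angular": [0.35,0,0.607]}]}}

```text
t: 9.35
eef_pos: [0.6415, 0.0837, 0.2599]
tool_rot: [0.08, 0.924, 0.278, -0.248]
contact_force: [0.8, 0.9, 0.1]
gripper_width: 1.003
grasp_force: 0.0
```

{"op": "drive_tool", "data": {"deltas": [{"gripper": 0,"offset": [0.025,0.153,-0.015],"angular": [0.346,0,0.598]},{"gripper": 0,"offset": [0.025,0.153,-0.015],"angular": [0.346,0,0.598]},{"gripper": 0,"offset": [0.025,0.153,-0.015],"angular": [0.346,0,0.598]},{"gripper": 0,"offset": [0.025,0.153,-0.015],"angular": [0.346,0,0.598]},{"gripper": 0,"offset": [0.025,0.153,-0.015],"angular": [0.346,0,0.598]}]}}

```text
t: 9.85
eef_pos: [0.7505, -0.0287, 0.2597]
tool_rot: [0.012, 0.965, 0.021, -0.259]
contact_force: [0.0, -0.7, 0.7]
gripper_width: 1.002
grasp_force: 0.0
```

Run:
```python
from h import *
im=optics.read_camera("top");c=im[100:310,180:500];cv2.imwrite("pics/top5.png",cv2.resize(c,None,fx=2,fy=2))
edges(im)
T=-np.radians(30);chain([([.735,-.066,.16],.057,T),([.735,-.066,.082],.057,T)])
o,r=state();print(o["t"],o["q"],o["eef_pos"],r.as_matrix(),o["contact_force"])
```

```text
meter back edge (np.float32(-0.3096161), np.float32(0.54003155), np.float32(-0.19905837))
rail outer (np.float32(-0.35050964), np.float32(0.53020144), np.float32(-0.23043513))
meter +x side (np.float32(-74.33961), np.float32(0.64143413), np.float32(-0.05013043))
off [0.036, 0.039, 0.096] ang [0.008, 0.002, -0.009] |d| mm 110 deg 0.5
off [0.039, -0.0, 0.067] ang [-0.0, -0.0, -0.0] |d| mm 78 deg 0.0
9.9 [ 0.0148  0.9051 -0.15    0.9689  0.1001  1.7999 -1.6328] [ 0.7499 -0.0256  0.2602] [[ 0.8643  0.0539 -0.5001]
 [ 0.0421 -0.9985 -0.0348]
 [-0.5013  0.009  -0.8652]] [-0.6787  1.4617  0.3347]
```

View pics/top5.png

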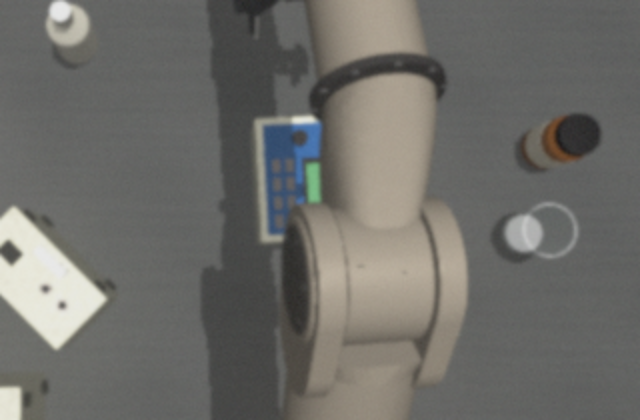

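The arm now hides the rail. The visible left part of the meter (crop px 255–320, 117–243) is unmoved, and the bystanders are untouched. I go down on the far side.

{"op": "drive_tool", "data": {"deltas": [{"gripper": 0,"offset": [0.036,0.039,0.096],"angular": [0.008,0,-0.009]},{"gripper": 0,"offset": [0.036,0.039,0.096],"angular": [0.008,0,-0.009]},{"gripper": 0,"offset": [0.036,0.039,0.096],"angular": [0.008,0,-0.009]},{"gripper": 0,"offset": [0.036,0.039,0.096],"angular": [0.008,0,-0.009]}]}}

```text
t: 10.3
eef_pos: [0.7342, -0.0633, 0.1596]
tool_rot: [0.007, 0.965, 0.029, -0.261]
contact_force: [0.4, 1.1, 0.3]
gripper_width: 1.001
grasp_force: 0.0
```

{"op": "drive_tool", "data": {"deltas": [{"gripper": 0,"offset": [0.039,0,0.067],"angular": [0,0,0]},{"gripper": 0,"offset": [0.039,0,0.067],"angular": [0,0,0]},{"gripper": 0,"offset": [0.039,0,0.067],"angular": [0,0,0]}]}}

```text
t: 10.6
eef_pos: [0.735, -0.0616, 0.0814]
tool_rot: [0.007, 0.965, 0.03, -0.26]
contact_force: [-0.6, 0.6, 0.4]
gripper_width: 0.999
grasp_force: 0.0
```

Run:
```python
from h import *
im=optics.read_camera("scene");c=im[110:320,220:420];cv2.imwrite("pics/s6.png",cv2.resize(c,None,fx=2.8,fy=2.8))
T=-np.radians(30);chain([([.690,-.0686,.082],.057,T)])
o,r=state();print(o["t"],o["q"],o["eef_pos"],o["contact_force"],o["joint_vel"])
```

```text
off [-0.039, 0.004, 0.025] ang [-0.0, 0.0, 0.005] |d| mm 46 deg 0.2
10.65 [ 0.0643  1.0422 -0.1492  1.1013  0.1341  1.5317 -1.5975] [ 0.7362 -0.062   0.084 ] [0.4705 0.3898 0.273 ] [ 0.0067 -0.0453  0.0025 -0.0401 -0.0001  0.01   -0.0024]
```

View pics/s6.png

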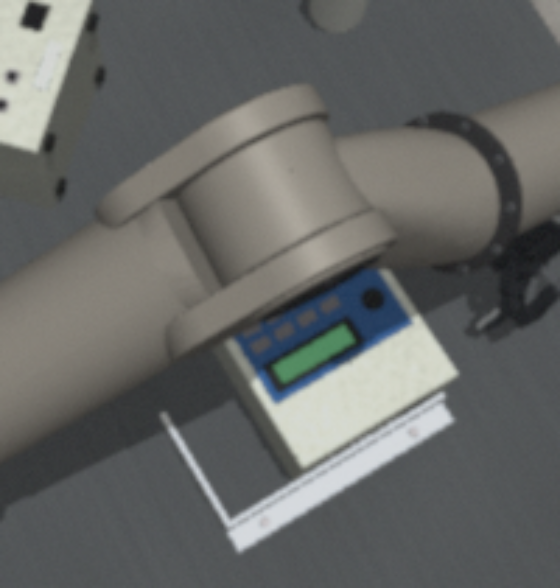

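The scene view shows the meter's back parallel on the rail, its edge (300,470)→(458,375) along the rail's (230,525)→(445,395), and the gripper ready at right (500,300). Now I push along the rail.

{"op": "drive_tool", "data": {"deltas": [{"gripper": 0,"offset": [-0.02,0.002,0.012],"angular": [0,0,0]},{"gripper": 0,"offset": [-0.035,0.004,0.02],"angular": [0,0,0]},{"gripper": 0,"offset": [-0.043,0.004,0.025],"angular": [0,0,0]},{"gripper": 0,"offset": [-0.05,0.004,0.029],"angular": [0,0,0]},{"gripper": 0,"offset": [-0.057,0.004,0.033],"angular": [0,0,0]}]}}

```text
t: 11.15
eef_pos: [0.673, -0.0714, 0.0864]
tool_rot: [0.007, 0.967, 0.028, -0.255]
contact_force: [6.6, 0.3, 4.7]
gripper_width: 0.995
grasp_force: 3.1
```

{"op": "drive_tool", "data": {"deltas": [{"gripper": 0,"offset": [-0.0069,0,0.004],"angular": [0,0,0]},{"gripper": 0,"offset": [-0.0138,0,0.008],"angular": [0,0,0]},{"gripper": 0,"offset": [-0.0207,0,0.012],"angular": [0,0,0]},{"gripper": 0,"offset": [-0.0257,0,0.015],"angular": [0,0,0]}]}}

```text
t: 11.55
eef_pos: [0.6435, -0.0732, 0.0856]
tool_rot: [0.007, 0.967, 0.028, -0.255]
contact_force: [7.2, -0.2, 3.4]
gripper_width: 1.0
grasp_force: 3.0
```

Run:
```python
from h import *
o,r=state();print(o["t"],o["q"],o["eef_pos"],o["contact_force"],r.as_matrix())
```

```text
11.55 [ 0.1039  0.8971 -0.1634  1.4148  0.1429  1.3583 -1.6124] [ 0.6435 -0.0732  0.0856] [ 7.2295 -0.1845  3.4399] [[ 0.8687  0.0579 -0.492 ]
 [ 0.0507 -0.9983 -0.0282]
 [-0.4928 -0.0005 -0.8701]]
```

{"op": "drive_tool", "data": {"deltas": [{"gripper": 0,"offset": [-0.0043,0,0.0025],"angular": [0,0,0]},{"gripper": 0,"offset": [-0.0087,0,0.005],"angular": [0,0,0]},{"gripper": 0,"offset": [-0.013,0,0.0075],"angular": [0,0,0]},{"gripper": 0,"offset": [-0.0173,0,0.01],"angular": [0,0,0]},{"gripper": 0,"offset": [-0.0217,0,0.0125],"angular": [0,0,0]}]}}

```text
t: 12.05
eef_pos: [0.6189, -0.0746, 0.0854]
tool_rot: [0.007, 0.967, 0.028, -0.255]
contact_force: [6.4, -0.1, 4.7]
gripper_width: 1.001
grasp_force: 3.1
```

{"op": "drive_tool", "data": {"deltas": [{"gripper": 0,"offset": [-0.0017,0,0.001],"angular": [0,0,0]},{"gripper": 0,"offset": [-0.0035,0,0.002],"angular": [0,0,0]},{"gripper": 0,"offset": [-0.0052,0,0.003],"angular": [0,0,0]}]}}

```text
t: 12.35
eef_pos: [0.6128, -0.075, 0.0852]
tool_rot: [0.007, 0.967, 0.028, -0.255]
contact_force: [6.5, 0.4, 4.4]
gripper_width: 0.999
grasp_force: 3.1
```

Run:
```python
from h import *
im=optics.read_camera("scene");c=im[110:320,220:420];cv2.imwrite("pics/s7.png",cv2.resize(c,None,fx=2.8,fy=2.8))
o,r=state();print(o["t"],o["eef_pos"],o["contact_force"],o["torque"])
```

```text
12.4 [ 0.6124 -0.075   0.0851] [5.7459 0.8534 4.2244] [ 0.1719 -1.0415 -0.0659]
```

View pics/s7.png

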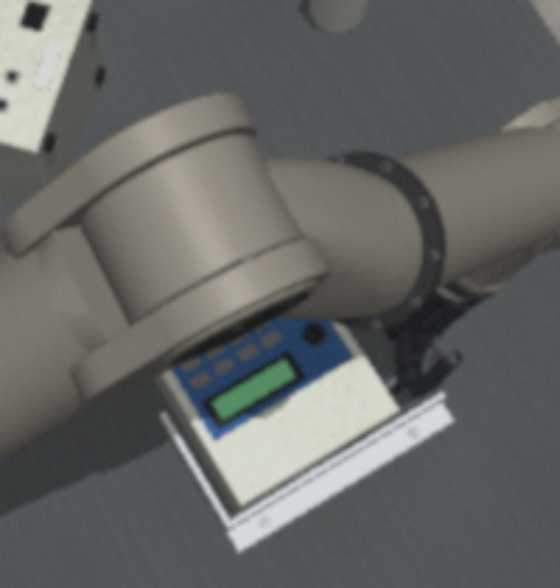

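The scene view shows the meter's near side almost at the cheek, with its lower-left edge about 10 crop px away and its back still along the rail. I finish slowly.

{"op": "drive_tool", "data": {"deltas": [{"gripper": 0,"offset": [-0.0017,0,0.001],"angular": [0,0,0]},{"gripper": 0,"offset": [-0.0035,0,0.002],"angular": [0,0,0]},{"gripper": 0,"offset": [-0.0052,0,0.003],"angular": [0,0,0]}]}}

```text
t: 12.7
eef_pos: [0.6068, -0.0753, 0.0851]
tool_rot: [0.007, 0.967, 0.028, -0.255]
contact_force: [7.0, 0.3, 4.5]
gripper_width: 0.998
grasp_force: 3.1
```

{"op": "drive_tool", "data": {"deltas": [{"gripper": 0,"offset": [-0.0017,0,0.001],"angular": [0,0,0]}]}}

```text
t: 12.8
eef_pos: [0.6048, -0.0754, 0.0851]
tool_rot: [0.007, 0.967, 0.028, -0.255]
contact_force: [6.5, 0.3, 4.5]
gripper_width: 1.005
grasp_force: 3.2
```

{"op": "drive_tool", "data": {"deltas": [{"gripper": 0,"offset": [-0.0013,0,0.0007],"angular": [0,0,0]},{"gripper": 0,"offset": [-0.0026,0,0.0015],"angular": [0,0,0]}]}}

```text
t: 13.0
eef_pos: [0.6037, -0.0755, 0.0853]
tool_rot: [0.007, 0.967, 0.028, -0.252]
contact_force: [14.4, 0.9, 3.4]
gripper_width: 1.003
grasp_force: 6.8
```

{"op": "drive_tool", "data": {"deltas": [{"gripper": 0,"offset": [-0.0009,0,0.0005],"angular": [0,0,0]}]}}

```text
t: 13.1
eef_pos: [0.6036, -0.0754, 0.0854]
tool_rot: [0.007, 0.967, 0.028, -0.251]
contact_force: [15.0, 1.1, 3.6]
gripper_width: 0.999
grasp_force: 7.6
```

{"op": "drive_tool", "data": {"deltas": [{"gripper": 0,"offset": [0,0,0],"angular": [0,0,0]},{"gripper": 0,"offset": [0,0,0],"angular": [0,0,0]},{"gripper": 0,"offset": [0,0,0],"angular": [0,0,0]},{"gripper": 0,"offset": [0,0,0],"angular": [0,0,0]},{"gripper": 0,"offset": [0,0,0],"angular": [0,0,0]}]}}

```text
t: 13.6
eef_pos: [0.6037, -0.0754, 0.0854]
tool_rot: [0.007, 0.967, 0.028, -0.251]
contact_force: [12.8, -0.4, 3.0]
gripper_width: 1.001
grasp_force: 6.7
```

Run:
```python
from h import *
im=optics.read_camera("scene");cv2.imwrite("pics/s8.png",im)
o,r=state();x=r.as_matrix()[:,0];print(o["t"],np.degrees(np.arctan2(x[1],x[0])),o["eef_pos"],o["contact_force"],o["torque"])
def pt(a,b):return np.array([220+a/2.8,110+b/2.8])
# meter back top edge and rail top outer edge, from the scene picture seen during the slide
P=ray("scene",[pt(238,507),pt(398,410)],.098);Q=ray("scene",[pt(230,525),pt(443,396)],.03)
for A in(P,Q): d=A[1]-A[0];print(A[:,:2],np.degrees(np.arctan2(d[1],d[0])))
```

```text
13.65 3.34247936502046 [ 0.6036 -0.0754  0.0854] [12.403   0.8157  2.4773] [ 0.1594 -2.5363 -0.0227]
[[ 0.4075 -0.1628]
 [ 0.5771 -0.1529]] 3.345652334297292
[[ 0.3991 -0.1684]
 [ 0.6383 -0.1548]] 3.2472832759830266
```

{"op": "drive_tool", "data": {"deltas": [{"gripper": 0,"offset": [-0.0007,0,0.0004],"angular": [0,0,0]},{"gripper": 0,"offset": [-0.0007,0,0.0004],"angular": [0,0,0]},{"gripper": 0,"offset": [-0.0007,0,0.0004],"angular": [0,0,0]}]}}

```text
t: 13.95
eef_pos: [0.6035, -0.0754, 0.0855]
tool_rot: [0.007, 0.968, 0.028, -0.251]
contact_force: [15.6, 0.8, 1.4]
gripper_width: 1.0
grasp_force: 7.6
```

{"op": "drive_tool", "data": {"deltas": [{"gripper": 0,"offset": [0,0,0],"angular": [0,0,0]},{"gripper": 0,"offset": [0,0,0],"angular": [0,0,0]},{"gripper": 0,"offset": [0,0,0],"angular": [0,0,0]},{"gripper": 0,"offset": [0,0,0],"angular": [0,0,0]},{"gripper": 0,"offset": [0,0,0],"angular": [0,0,0]}]}}

```text
t: 14.45
eef_pos: [0.6035, -0.0754, 0.0855]
tool_rot: [0.007, 0.968, 0.028, -0.251]
contact_force: [14.4, 0.2, 2.2]
gripper_width: 1.0
grasp_force: 7.6
```

Run:
```python
from h import *
T=-np.radians(30)
chain([([.65,-.073,.085],.058,T),([.72,-.03,.25],.2,T),([.66,.09,.26],.7,T),([.56,.17,.24],1.2,T)])
```

```text
off [0.041, 0.0, -0.022] ang [-0.0, -0.021, 0.0] |d| mm 47 deg 0.9
off [-0.02, -0.039, -0.179] ang [-0.091, -0.0, -0.156] |d| mm 184 deg 8.1
off [-0.035, -0.129, 0.009] ang [-0.318, -0.0, -0.552] |d| mm 134 deg 28.7
off [-0.012, -0.126, 0.029] ang [-0.318, -0.0, -0.551] |d| mm 130 deg 28.6
```

{"op": "drive_tool", "data": {"deltas": [{"gripper": 0,"offset": [0.041,0,-0.022],"angular": [0,-0.021,0]},{"gripper": 0,"offset": [0.041,0,-0.022],"angular": [0,-0.021,0]}]}}

```text
t: 14.65
eef_pos: [0.6478, -0.0723, 0.0818]
tool_rot: [0.007, 0.964, 0.028, -0.264]
contact_force: [1.0, 0.7, -0.5]
gripper_width: 1.0
grasp_force: 0.0
```

{"op": "drive_tool", "data": {"deltas": [{"gripper": 0,"offset": [-0.02,-0.039,-0.179],"angular": [-0.091,0,-0.156]},{"gripper": 0,"offset": [-0.02,-0.039,-0.179],"angular": [-0.091,0,-0.156]},{"gripper": 0,"offset": [-0.02,-0.039,-0.179],"angular": [-0.091,0,-0.156]},{"gripper": 0,"offset": [-0.02,-0.039,-0.179],"angular": [-0.091,0,-0.156]}]}}

```text
t: 15.05
eef_pos: [0.7173, -0.0289, 0.2498]
tool_rot: [0.025, 0.96, 0.097, -0.263]
contact_force: [0.4, -0.8, -0.1]
gripper_width: 1.001
grasp_force: 0.0
```

{"op": "drive_tool", "data": {"deltas": [{"gripper": 0,"offset": [-0.035,-0.129,0.009],"angular": [-0.318,0,-0.552]},{"gripper": 0,"offset": [-0.035,-0.129,0.009],"angular": [-0.318,0,-0.552]},{"gripper": 0,"offset": [-0.035,-0.129,0.009],"angular": [-0.318,0,-0.552]},{"gripper": 0,"offset": [-0.035,-0.129,0.009],"angular": [-0.318,0,-0.552]}]}}

```text
t: 15.45
eef_pos: [0.6534, 0.0984, 0.2574]
tool_rot: [0.085, 0.903, 0.34, -0.249]
contact_force: [-0.1, 0.3, -0.0]
gripper_width: 0.999
grasp_force: 0.0
```

{"op": "drive_tool", "data": {"deltas": [{"gripper": 0,"offset": [-0.012,-0.126,0.029],"angular": [-0.318,0,-0.551]},{"gripper": 0,"offset": [-0.012,-0.126,0.029],"angular": [-0.318,0,-0.551]},{"gripper": 0,"offset": [-0.012,-0.126,0.029],"angular": [-0.318,0,-0.551]},{"gripper": 0,"offset": [-0.012,-0.126,0.029],"angular": [-0.318,0,-0.551]}]}}

```text
t: 15.85
eef_pos: [0.5511, 0.175, 0.2387]
tool_rot: [0.142, 0.791, 0.553, -0.22]
contact_force: [0.7, 0.2, -0.3]
gripper_width: 0.999
grasp_force: 0.0
```

```bash
cat > m.py <<'E'
from h import *
im=optics.read_camera("top");cv2.imwrite("pics/top9.png",im)
g=im.astype(int);br=g.min(2)>115
def line(pts,z):
    P=ray("top",pts,z)[:,:2].astype(np.float32);vx,vy,x0,y0=cv2.fitLine(P,cv2.DIST_HUBER,0,.01,.01).ravel();return np.round([(np.degrees(np.arctan2(vy,vx))+90)%180-90,x0,y0,P.shape[0]],4)
# +x side: first bright row in each column; rail: last bright col; front face: first bright col
print("+x side",line([(k,120+np.flatnonzero(br[120:260,k])[0]) for k in range(308,352)],.098))
print("rail outer",line([(350+np.flatnonzero(br[k,350:390])[-1],k) for k in range(170,242)],.03))
f=[(k,np.flatnonzero(br[k,290:340])) for k in range(185,235)]
print("front",line([(290+c[0],k) for k,c in f if len(c)],.098))
# meter/rail boundary: dark or hue change
d=g[:,:,2]-g[:,:,0]
print([(k,d[k,345:380:1].tolist()) for k in(195,235)])
print(bot.get_obs()["eef_pos"])
E
python3 m.py
```

```text
+x side [-86.3861   0.5665  -0.0446  44.    ]
rail outer [ 3.3464  0.5148 -0.1817 72.    ]
front [ 3.66    0.5059  0.0027 50.    ]
[(195, [-26, 4, 12, 15, 14, 12, 12, 14, 14, 14, 13, 13, 9, 8, 8, 10, 12, 11, 13, 14, 14, 12, 11, 5, 0, 1, 0, 0, 4, 1, 1, 1, -2, 2, 2]), (235, [-63, -77, -45, -3, 9, 10, 11, 9, 10, 8, 10, 10, 10, 9, 8, 8, 7, 9, 11, 10, 9, 8, 10, 12, 13, 14, 2, 1, 0, -1, 3, 1, 0, 1, 1])]
[0.553  0.1729 0.2391]
```

The meter's yaw is 3.6°, the same as when it was pressed flush on the rail. Its front-face line puts the back within about 1 mm of the pressed rail position. It stopped dead against the cheek with the tool square (3.34°), and the robot is now clear, so I hand in.

```bash
python3 -c "
from station import bot
print(bot.hand_in())"
```

```text
the job is handed in; nothing more can be done
None
```

The job is handed in: the meter toppled onto its feet clear of the corner, was pushed to the rail and then the cheek (wrist push about 13–15 N at each, held over half a second, under 20 N in every reading), and measures flush within about 1 mm and 0.3°, with the bystanders not approached.

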